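Take the wheel off the knife sharpener (left-hand locking knob)

ROBOT

A 6-joint arm with a two-finger parallel gripper is mounted at the origin on a cart in front of the work surface, level with it; the furniture and walls round the work are solid. World frame = base frame: x ahead of the robot, y to its left, z up, the work surface at z = 0. Lengths are in m, angles in rad, forces in N, time in s.
With the tool pointing down it reaches from about 0.35 to 0.775 m from the base axis. Payload 5.5 kg.
Tool frame: the origin (TCP) lies where the fingers leave the gripper's body, on its centre line; the fingertips stand env.tip_reach ahead of it and the grasp point (between the pads) lies 54 mm ahead of it (env.tip_reach is the distance from the TCP to the fingertips, in m); z points along the fingers, y is the line along which they close (so a half turn about z gives the same grasp; the last joint's range is limited). The gripper opens to 85 mm and grips with 20 to 120 N. Pads are 22 mm wide; open, the fingers measure 114 mm over their backs; the gripper's body (76 mm by 85 mm) begins 54 mm behind the grasp point. The pads swing forward as they close: fully open they stand 13 mm farther back than shut.
Start: joints at [-1.348, 0.313, 0.046, 1.304, 0, 1.431], TCP at [0.204, -0.538, 0.304] pointing down, gripper open.
Joint ranges: [-2.76, 2.76], [-0.86, 1.69], [-1.03, 1.26], [-2.2, 2.34], [-1.47, 1.5], [-3.14, 3.14]. Speed limits (rad/s): [2.57, 2.57, 3.14, 3.14, 3.14, 3.14].

INTERFACE

Orientations are given as a unit quaternion [w, x, y, z].
In Python, from workcell import status, optics, hand_in, env gives the robot as it stands.
- The arm moves only by the shell command python3 -m handwheel 'ROWS' [FORCE]. ROWS is a JSON object whose one key "deltas" holds a list of rows, each a list of 5 numbers: the opening, from -1 (shut) to 1 (fully open), then the shift along the tool's x, y, z in units of 40 mm (1.0 is 40 mm), then the turn about the tool's z in units of 10 degrees (1.0 is 10 degrees). In form: {"deltas": [[jaw, x, y, z, roll], ...]}. A call has 1 to 20 rows; each row shifts and turns the commanded pose from where the row before left it, along the tool's axes as they then stand; what a row does not reach is not made up. A row lasts 1/8 s, in which the tool goes at most 62.5 mm and 10.7 degrees, less where a joint would pass 70% of its speed; a pose out of reach is approached as far as the arm can. A call is refused whole if a number of a shift passes 1 or a number of a turn 1, either way. A call with a gripper value outside its range is refused whole. The fingers move at their own pace and stop on an object; FORCE is the grip in N (left out, the last holds). Time passes only in rows, so rows that do not move let the fingers close. It gives the time, the measured TCP pose, the force, the opening and the grip force at its end, in the units of the state.
- status.get_state(): the state, without advancing time (a new reading comes with each control period).
- optics.read_camera(name): name is "scene" or "side" or "wrist"; returns a dict with "frame" (400x640x3 uint8, red, green, blue), "depth" (400x640 float32, m along the optical axis (not along the pixel's ray), 0 where there is no reading), "vfov" (degrees; the focal length in pixels is half the picture's height over the tangent of half this angle, whatever the lens; pixels are square), "cx", "cy" (the principal point, pixels), "k1" (the pictures are not rectified: a ray, as slopes to the right and down, at radius r is drawn at 1 + k1 r^2 times it, then the intrinsics apply), "origin" and "attitude" of the camera in the world. Camera axes: x right, y down, z forward; pixel columns grow to the right and rows downward; lengths in m; the calibration is good to about 2 mm. A picture is of the moment at which its call begins.
- hand_in(): hands the job in; it is judged then, once.
The state is a dict: "clock": time; "joint_pos": joint angles; "qvel": joint speeds; "tau": joint torques, N m; "tcp_pos": TCP position; "orientation": TCP orientation; "wrist_force": force on the tool from outside, world axes, zero at the start; "ft_torque": the same for the moment, N m; "finger_gap": finger opening in m; "grip_force": force on a finger pad.
Only numpy, scipy, OpenCV 4.12 (cv2) and the standard library are available. Lean on these libraries where they do the work, as an engineer would, in place of code of your own. Each camera call takes 0.05 s, during which the arm holds its last target. There are 200 camera calls.

TASK

The wheel of the flat-wheel knife sharpener has to come off for cleaning. Loosen the black locking knob on top of it, which has a coarse left-hand thread and so unscrews clockwise seen from above; work with a light hand, never forcing the thread or its stop, feel for the point where it lets go and lift it off there. Put the knob in the steel tray, then lift the wheel off the spindle by its hub and lay it gently, flat and hub upwards, in the tray beside the knob, leaving the things around where they are.

Things in the scene. Friction and masses are not known exactly. Their poses are not given: they have to be found in the camera images.
- sharpener: Flat-wheel knife sharpener, fixed to the worktop: white housing 200 x 160 mm, 43 mm high; black splash ring on it, 144 mm across, up to 56 mm high; behind the wheel a steel blade-rest bar 110 mm wide and 103 mm high, 98 mm from the spindle axis. Origin on the worktop under the vertical spindle axis; x points to the blade rest, z up. It carries spindle and flange.
- clamp_flange (a point): Steel flange 54 mm across under the wheel, its top face on the axis, 56 mm above the worktop (this point). It is sprung and pushes wheel and knob up, with up to 17 N when the knob is tight and nothing 6 mm higher.
- spindle_tip (a point): Top of the steel spindle, on its axis, 109.5 mm above the worktop, hidden in the knob. A 36 mm pilot reaches to 76 mm (1.5 mm play in the wheel's bore), above it a 23 mm stud with a cross pin 34 mm long and 5 mm thick, 102 to 107 mm above the worktop. Worm-driven: it cannot be turned by hand. The direction in which the cross pin stopped varies and cannot be seen or measured.
- knob: Black locking knob, 90 g, on the spindle, not attached otherwise: a round skirt 54 mm across and 26 mm high with a T-bar on top. Origin at the centre of the underside, z up along the axis; the underside starts 90 to 95 mm above the worktop, on the wheel's hub. 1.5 mm play sideways.
- knob_bar (a point): Middle of the knob's T-bar, 38 mm above its underside, to be gripped across: 50 mm long (knob's x axis), 14 mm thick (y), 24 mm high (from 26 to 50 mm above the underside).
- knob_thread (a point): Thread in the knob, on its axis: two steel ramps under the cross pin. Clockwise from above (yaw falling) the knob rises 0.038 mm a degree, friction under 0.5 N m, and comes free after 35 to 135 degrees, which only feel can tell: before, the pin stops a pull; then it lifts off over some 20 degrees; then a hard stop. Another stop anticlockwise. Over 30 N on the spindle damages it.
- wheel: Grinding wheel, 0.32 kg, loose on the spindle under the knob: beige-grey stone disc 104 mm across, 18 mm thick, with a central aluminium hub; through-bore 39 mm. Origin at the centre of the underside, z up through the hub. On the sharpener its underside is 56 to 62 mm above the worktop; it must rise some 55 mm to clear the spindle.
- wheel_hub (a point): Middle of the wheel's hub on its axis, 26 mm above the wheel's underside: aluminium, 58 mm across, standing 16 mm above the stone (from 18 to 34 mm above the underside), to be gripped across.
- tray: Steel tray, fixed to the worktop: outside 184 x 276 x 16 mm (x, y, z), walls and floor 3 mm. Origin at the centre of its underside, y along its length. It stands to the left or to the right of the sharpener.
- salt_shaker: Bystander, to be left alone: salt shaker, 44 mm wide, 90 mm high. Origin at the centre of its underside.
- teaspoon: Bystander, to be left alone: teaspoon, 130 x 26 x 11 mm, lying flat. Origin at the centre of its underside.
Not all that is in view belongs to the job. Leave any purple or red look-alike of the knob alone.

How it is judged:
On the way, in this order (a step that is already met when the one before it is completed fails the run):
1. the knob has come free of its thread and is lifted off the spindle, the wheel still on it (z of knob in the frame of sharpener above 0.125 m and z of wheel in the frame of sharpener below 0.07 m and horizontal distance between wheel and sharpener below 0.01 m), for 0.1 s.
2. the wheel is lifted off the spindle, hub upwards (z of wheel in the frame of sharpener above 0.112 m and angle between wheel's own z axis and vertical below 0.4 rad), for 0.1 s.
At the end, for the whole second after the job is handed in: Knob in the tray (its origin within the tray's walls and under 35 mm above the worktop); wheel flat on the tray's floor, hub upwards (within 0.06 rad, underside under 8 mm above the worktop, its whole rim inside the walls), its centre more than 65 mm from the knob's; both released and at rest (x of knob in the frame of tray between -0.085 and 0.085 m and y of knob in the frame of tray between -0.131 and 0.131 m and height (world z) of knob below 0.035 m and x of wheel in the frame of tray between -0.042 and 0.042 m and y of wheel in the frame of tray between -0.088 and 0.088 m and height (world z) of wheel below 0.008 m and angle between wheel's own z axis and vertical below 0.06 rad and horizontal distance between knob and wheel above 0.065 m and linear speed of each of knob, wheel below 0.02 m/s); the robot touches nothing.
It fails at once if the thread is forced: more than 30 N between knob and sharpener (its spindle) (contact force between knob and sharpener above 30 N).
It fails at once if the wheel is dropped: it comes down on tray or worktop faster than 0.45 m/s (a fall of more than 10 mm) (height (world z) of wheel below 0.03 m and linear speed of wheel above 0.45 m/s).
It fails at once if a bystander is moved by more than 30 mm (distance of any of salt_shaker, teaspoon from where it was at the start of the episode above 0.03 m).
It also fails if it takes over 72 s, if anything falls off the work surface, if the arm or the gripper's body presses on something with over 40 N, if the wrist force passes 120 N, or if a joint passes its speed limit or range.

## Working session

There is one attempt and no reset: what is moved stays moved. The work goes in short steps, Python scripts to look and compute and a shell command to move; the robot and the scene stay as the last step left them, time stands still between calls to the robot, and variables do not carry over. Pictures are saved under pics/ and viewed, at most 10 in all, crops included, and the job is handed in when it is done.

```bash
mkdir -p pics; ls
cat > h.py <<'E'
import numpy as np, cv2
from workcell import status, optics, env
from scipy.spatial.transform import Rotation as R
def rot(a):
    a=np.array(a,float)
    return a if a.shape==(3,3) else R.from_quat(a[[1,2,3,0]]).as_matrix()
def K(c):
    f=200/np.tan(np.radians(c["vfov"])/2); return np.array([[f,0,c["cx"]],[0,f,c["cy"]],[0,0,1]])
def cloud(c):
    """world xyz per pixel from depth"""
    v,u=np.mgrid[:400,:640]; 
    s=rays(c,u.ravel(),v.ravel()).reshape(400,640,3)
    return np.array(c["origin"])+(s*c["depth"][...,None])@rot(c["attitude"]).T
def rays(c,u,v):
    k=K(c); d=np.stack([(np.asarray(u)-k[0,2])/k[0,0],(np.asarray(v)-k[1,2])/k[1,1]],-1)
    s=d.copy()
    for _ in range(15): s=d/(1+c["k1"]*(s**2).sum(-1,keepdims=True))
    return np.concatenate([s,np.ones(s.shape[:-1]+(1,))],-1)
def onplane(c,u,v,z):
    r=rays(c,u,v)@rot(c["attitude"]).T; o=np.array(c["origin"])
    return o+r*((z-o[2])/r[...,2])[...,None]
def save(n,im): cv2.imwrite(f"pics/{n}.png",im[...,::-1])
E
python3 - <<'E'
from h import *
for n in("scene","side"):
    c=optics.read_camera(n); save(n,c["frame"]); np.savez(n,**c)
    print(n,c["vfov"],c["cx"],c["cy"],c["k1"],c["origin"],c["attitude"])
print(status.get_state(),env.tip_reach)
E
```

```text
pics
scene 45.401489581247006 329.33449646741025 195.95860114055486 0.0006859964456489972 [0.02643796 0.85262056 1.06822706] [ 0.09858569 -0.24869103  0.88223343 -0.38742458]
side 52.320611502504526 319.7013007372044 200.27808673081688 -0.0939574012809825 [-0.09367008 -1.11726231  0.56884504] [-0.54607497  0.79216774 -0.22170726  0.15848749]
{'clock': 0.1, 'joint_pos': array([-1.34759849e+00,  3.13942253e-01,  4.50908985e-02,  1.30356990e+00,
       -2.99987123e-05,  1.43120321e+00]), 'qvel': array([-0.0007167 , -0.0021892 ,  0.00188075, -0.000154  , -0.00068761,
        0.00021005]), 'tau': array([ 1.72794724e-03, -4.81724381e+01,  2.99244744e+01,  1.26831335e-02,
       -2.02046635e-04,  2.60211650e-06]), 'tcp_pos': array([ 0.203974  , -0.53725576,  0.30308759]), 'orientation': array([-8.11125163e-04,  9.83592577e-01,  1.80402281e-01, -4.89391781e-05]), 'wrist_force': array([0.47889415, 0.08522632, 1.09546274]), 'ft_torque': array([0.02943431, 0.0374141 , 0.02326585]), 'grip_force': 0.0, 'finger_gap': 0.08521904408955072} 0.0726
```

View pics/scene.png

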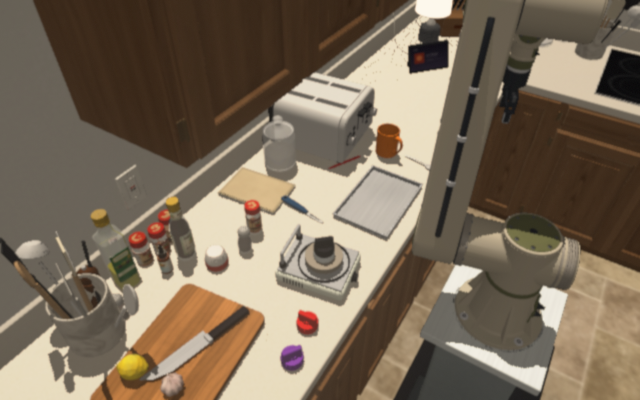

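View pics/side.png

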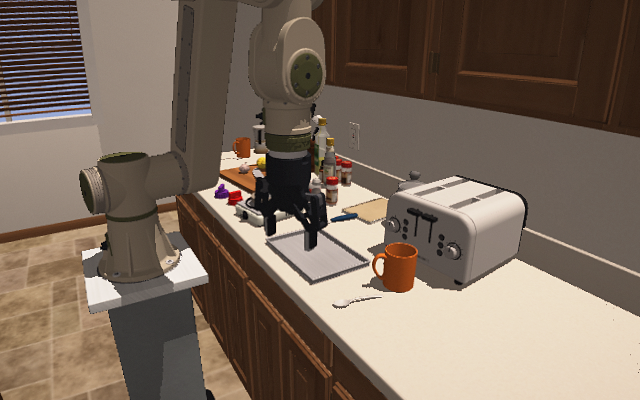

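The scene view shows the sharpener at (322,262) with the black knob at (324,245) on it, the tray at (378,200), and a spoon near (418,160). Candidates for the knob are the black one on the sharpener (324,245), a red look-alike (307,322) and a purple one (292,357). I choose the black one. The side view shows the arm hiding the sharpener, and the tray at (317,253).

Run:
```python
from h import *
c=dict(np.load("scene.npz")); P=cloud(c); f=c["frame"].astype(int)
save("crop1",cv2.resize(c["frame"][150:310,220:440],None,fx=3.6,fy=3.6,interpolation=cv2.INTER_CUBIC))
for u,v in [(324,245),(322,238),(378,200),(244,238),(307,322),(350,270),(340,290)]: print(u,v,P[v,u].round(3),f[v,u])
# high points around sharpener
m=np.zeros((400,640),bool); m[225:300,270:365]=1
for lo,hi in[(.035,.05),(.05,.06),(.085,.098),(.098,.11),(.11,.125),(.125,.16)]:
    q=P[m&(P[...,2]>lo)&(P[...,2]<hi)]; print(lo,len(q),q.mean(0).round(3) if len(q) else 0,q.min(0).round(3),q.max(0).round(3))
# tray
t=(P[...,2]>.008)&(P[...,2]<.022); t[:, :330]=0; t[:160]=0;t[240:]=0;t[:,425:]=0
q=P[t]; print(len(q),cv2.minAreaRect(q[:,:2].astype(np.float32)))
t=(abs(P[...,2])<.03); t[:, :330]=0; t[:160]=0;t[240:]=0;t[:,425:]=0
t&=(f.max(-1)<190)
q=P[t]; print(len(q),cv2.minAreaRect(q[:,:2].astype(np.float32)))
```

```text
324 245 [0.449 0.142 0.126] [54 48 43]
322 238 [0.458 0.138 0.144] [80 74 66]
378 200 [ 0.456 -0.207  0.005] [192 184 172]
244 238 [0.683 0.191 0.062] [95 86 77]
307 322 [0.397 0.307 0.028] [161  52  45]
350 270 [0.379 0.121 0.046] [173 165 150]
340 290 [0.368 0.193 0.048] [154 147 135]
0.035 1746 [0.46  0.157 0.045] [0.361 0.047 0.035] [0.575 0.227 0.05 ]
0.05 411 [0.47  0.151 0.053] [0.37  0.056 0.05 ] [0.57  0.222 0.06 ]
0.085 112 [0.477 0.153 0.092] [0.427 0.091 0.085] [0.561 0.209 0.098]
0.098 175 [0.509 0.154 0.102] [0.427 0.097 0.098] [0.563 0.207 0.11 ]
0.11 168 [0.448 0.144 0.118] [0.429 0.115 0.11 ] [0.48  0.162 0.125]
0.125 147 [0.454 0.136 0.137] [0.433 0.112 0.125] [0.473 0.154 0.145]
573 ((0.45157086849212646, -0.22990837693214417), (0.33428817987442017, 0.3695370852947235), 32.61043930053711)
2105 ((0.4551551938056946, -0.23811829090118408), (0.33590829372406006, 0.38905543088912964), 32.96950149536133)
```

View pics/crop1.png

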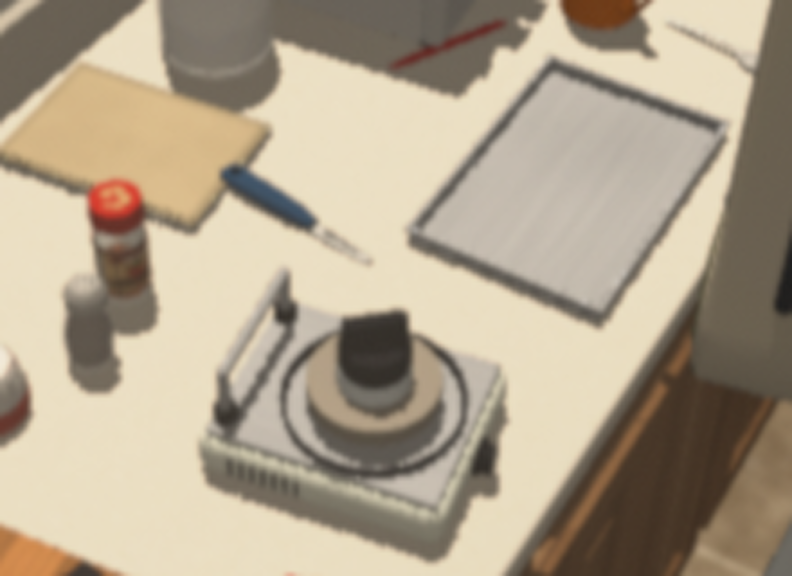

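The crop confirms the black T-bar knob on the grey hub and wheel at about (375,350) in the crop. The tray corners are at about (552,60), (725,127), (603,318) and (410,235). Next I compute the tray pose and the move over the sharpener.

```bash
cat >> h.py <<'E'
def delta(x,y,z,yaw=None):
    """rows-sum (units) from the present TCP to target; yaw = world heading of tool y (deg)"""
    s=status.get_state(); M=rot(s["orientation"]); d=M.T@(np.array([x,y,z])-s["tcp_pos"])/.04
    h=np.degrees(np.arctan2(M[1,1],M[0,1]))
    print("shift units",d.round(3),"yaw y now",h.round(2),"j6",s["joint_pos"][5].round(3), "tcp",s["tcp_pos"].round(4))
    if yaw is not None: print("roll deg (mod 180):",(-(yaw-h)+90)%180-90)
E
python3 - <<'E'
from h import *
c=dict(np.load("scene.npz"))
C=np.array([(552,60),(725,127),(603,318),(410,235)])/3.6+[220,150]
w=onplane(c,C[:,0],C[:,1],.016); print(w.round(3),w.mean(0))
print(cv2.minAreaRect(w[:,:2].astype(np.float32)))
# contour fit of the tray
delta(.40,.13,.30)
c=optics.read_camera("wrist");s=status.get_state()
M=rot(s["orientation"]);print("cam in tool",(M.T@(c["origin"]-s["tcp_pos"])).round(4),(M.T@rot(c["attitude"])).round(2),c["vfov"])
E
```

```text
[[ 0.541 -0.338  0.016]
 [ 0.361 -0.337  0.016]
 [ 0.353 -0.062  0.016]
 [ 0.536 -0.061  0.016]] [ 0.44762848 -0.19965033  0.016     ]
((0.4468412399291992, -0.2003697007894516), (0.18361076712608337, 0.27913349866867065), 1.0252453088760376)
shift units [ 10.502 -13.856   0.102] yaw y now -69.21 j6 1.431 tcp [ 0.204  -0.5373  0.3031]
cam in tool [ 0.0693 -0.0002 -0.0691] [[ 0.   -0.96 -0.27]
 [ 1.    0.   -0.  ]
 [ 0.   -0.27  0.96]] 62.900054718113296
```

```bash
python3 -m handwheel '{"deltas":[[1,0,0,0,-1],[1,0,0,0,-1],[1,0,0,0,-1],[1,0,0,0,-1],[1,0,0,0,-1],[1,0,0,0,-1],[1,0,0,0,-1],[1,0,0,0,-1],[1,0,0,0,-1],[1,0,0,0,-1],[1,0,0,0,-1],[1,0,0,0,-1],[1,0,0,0,-1],[1,0,0,0,-1]]}' && python3 -m handwheel '{"deltas":[[1,0,0.9,0,0],[1,0,0.9,0,0],[1,0,0.9,0,0],[1,0,0.9,0,0],[1,0,0.9,0,0],[1,0,0.9,0,0],[1,0,0.9,0,0],[1,0,0.9,0,0],[1,0,0.9,0,0],[1,0,0.9,0,0],[1,0,0.9,0,0],[1,0,0.9,0,0],[1,0,0.9,0,0],[1,0,0.9,0,0],[1,0,0.9,0,0],[1,0,0.9,0,0],[1,0,0.9,0,0],[1,0,0.9,0,0],[1,0,0.9,0,0],[1,0,0.5,0,0]]}'
python3 - <<'E'
from h import *
delta(.45,.14,.3)
c=optics.read_camera("wrist"); save("w1",c["frame"]); np.savez("w1",**c)
P=cloud(c)
for lo,hi in[(.05,.07),(.07,.085),(.085,.1),(.1,.112),(.112,.123),(.123,.138),(.138,.16)]:
    m=(P[...,2]>lo)&(P[...,2]<hi)&(c["depth"]>0)&(np.hypot(P[...,0]-.45,P[...,1]-.14)<.07); q=P[m]
    print(lo,len(q),q.mean(0).round(4) if len(q) else 0, cv2.minAreaRect(q[:,:2].astype(np.float32)) if len(q)>5 else 0)
s=optics.read_camera("side");save("side2",s["frame"])
E
```

```text
clock: 1.9
tcp_pos: [0.204, -0.5374, 0.3035]
orientation: [-0.0, 0.164, 0.986, 0.0]
wrist_force: [0.2, 0.0, -0.0]
finger_gap: 0.0856
grip_force: 0.0
clock: 4.4
tcp_pos: [0.4359, 0.1287, 0.3036]
orientation: [-0.0, 0.166, 0.986, -0.0]
wrist_force: [-0.2, 0.4, -0.1]
finger_gap: 0.0854
grip_force: 0.0
shift units [-0.24   0.382  0.089] yaw y now 70.88 j6 0.444 tcp [0.4359 0.1287 0.3036]
0.05 1128 [0.4315 0.1675 0.055 ] ((0.4400462508201599, 0.15585903823375702), (0.13978888094425201, 0.0872548297047615), 32.026676177978516)
0.07 5192 [0.4445 0.1349 0.0765] ((0.4551889896392822, 0.13326120376586914), (0.10323550552129745, 0.10257808119058609), 22.76051902770996)
0.085 329 [0.434  0.1381 0.0925] ((0.43922948837280273, 0.13787822425365448), (0.055690668523311615, 0.023635923862457275), 73.3531723022461)
0.1 209 [0.4359 0.1384 0.107 ] ((0.4463844895362854, 0.13436800241470337), (0.05555303767323494, 0.037882957607507706), 83.83140563964844)
0.112 1765 [0.4507 0.1349 0.1181] ((0.4535495340824127, 0.13296443223953247), (0.05267767235636711, 0.05437861382961273), 30.92033576965332)
0.123 470 [0.449  0.1364 0.1289] ((0.4537482261657715, 0.13211286067962646), (0.04604052007198334, 0.025693735107779503), 26.13092613220215)
0.138 1109 [0.4542 0.133  0.1415] ((0.45539310574531555, 0.13306939601898193), (0.050149377435445786, 0.014196922071278095), 42.662960052490234)
```

View pics/w1.png

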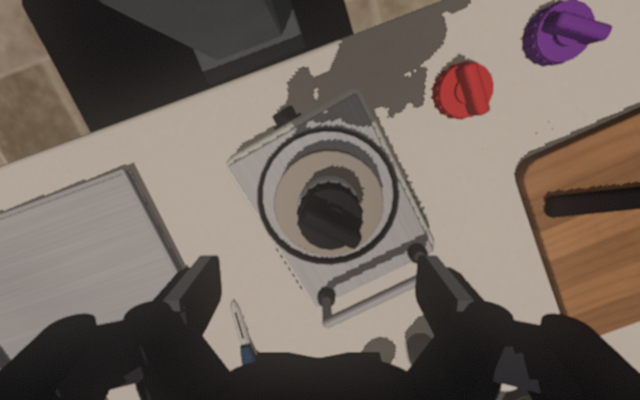

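The wrist view shows the bar of the black knob at about (335,222), inside the ring at (325,195), with the red look-alike at (463,90) and purple at (565,30), both clear. I roll so the fingers close across the bar, then re-measure.

```bash
python3 -m handwheel '{"deltas":[[1,0,0,0,-1],[1,0,0,0,-1],[1,0,0,0,-1],[1,0,0,0,-1],[1,0,0,0,-1],[1,0,0,0,-1],[1,0,0,0,-0.18],[1,0,0,0,0]]}'
cat > m.py <<'E'
from h import *
c=optics.read_camera("wrist");P=cloud(c)
d=np.hypot(P[...,0]-.455,P[...,1]-.133)
q=P[(P[...,2]>.136)&(P[...,2]<.16)&(c["depth"]>0)&(d<.04)]
r=cv2.minAreaRect(q[:,:2].astype(np.float32)); z=np.median(q[:,2]); print("bar",r,z,len(q))
q=P[(P[...,2]>.07)&(P[...,2]<.085)&(c["depth"]>0)&(d<.065)]
print("wheel",cv2.minEnclosingCircle(q[:,:2].astype(np.float32)),np.median(q[:,2]))
w,h=r[1]; a=r[2] if w>h else r[2]+90
x,y=r[0]; delta(x,y,.193,a+90)
E
python3 m.py
```

```text
clock: 5.5
tcp_pos: [0.4356, 0.1268, 0.3038]
orientation: [-0.0, -0.362, 0.932, -0.0]
wrist_force: [-0.3, 0.8, -0.8]
finger_gap: 0.0856
grip_force: 0.0
bar ((0.45493462681770325, 0.13212502002716064), (0.049268368631601334, 0.013909021392464638), 42.30278396606445) 0.14178900590129453 1135
wheel ((0.4555482268333435, 0.13245537877082825), 0.05246734246611595) 0.07651700613603779
shift units [-0.445 -0.229  2.771] yaw y now 132.44 j6 -0.634 tcp [0.4356 0.1269 0.3038]
roll deg (mod 180): 0.13590823242151373
```

```bash
python3 -m handwheel '{"deltas":[[1,-0.22,-0.12,0.6,0],[1,-0.22,-0.12,0.6,0],[1,0,0,0.5,0],[1,0,0,0,0],[1,0,0,0,0]]}'; python3 m.py
```

```text
clock: 6.18
tcp_pos: [0.4554, 0.132, 0.2365]
orientation: [0.0, -0.363, 0.932, -0.0]
wrist_force: [0.2, 0.5, 0.2]
finger_gap: 0.0852
grip_force: 0.0
bar ((0.454818457365036, 0.13182228803634644), (0.048839401453733444, 0.01393140945583582), 43.12636947631836) 0.14180220579081765 2140
wheel ((0.4551237225532532, 0.13221608102321625), 0.05230215936899185) 0.07652841893847098
shift units [0.02  0.011 1.096] yaw y now 132.56 j6 -0.63 tcp [0.4556 0.132  0.2368]
roll deg (mod 180): -0.5698321004732065
```

```bash
python3 -m handwheel '{"deltas":[[1,0,0,0.4,0],[1,0,0,0.4,0],[1,0,0,0.27,0],[1,0,0,0,0],[-1,0,0,0,0],[-1,0,0,0,0],[-1,0,0,0,0],[-1,0,0,0,0],[-1,0,0,0,0],[-1,0,0,0,0]]}' 20; python3 -c "
from h import *
s=status.get_state();print(s['wrist_force'],s['ft_torque'],s['tcp_pos'],s['finger_gap'],s['grip_force'])"
```

```text
clock: 7.48
tcp_pos: [0.4553, 0.132, 0.1932]
orientation: [0.0, -0.363, 0.932, -0.0]
wrist_force: [-0.4, -0.9, 1.2]
finger_gap: 0.013
grip_force: 24.6
[-0.41284798 -0.90239463  1.1990588 ] [0.04766477 0.05446925 0.01649844] [0.45527919 0.13203199 0.19324677] 0.013010807994808752 24.589744806289673
```

```bash
cat > s.py <<'E'
from h import *
s=status.get_state();M=rot(s["orientation"])
print('F',s['wrist_force'].round(2),'T',s['ft_torque'].round(3),'tcp',s['tcp_pos'].round(5),'yaw',np.degrees(np.arctan2(M[1,1],M[0,1])).round(2),'grip',s['grip_force'].round(1),round(s['clock'],2))
E
for i in 1 ; do python3 -m handwheel '{"deltas":[[-1,0,0,-0.005,0.5],[-1,0,0,-0.005,0.5]]}' >/dev/null; python3 s.py; python3 -m handwheel '{"deltas":[[-1,0,0,-0.005,0.5],[-1,0,0,-0.005,0.5],[-1,0,0,0,0]]}'>/dev/null; python3 s.py; done
```

```text
Traceback (most recent call last):
  File "s.py", line 3, in <module>
    print('F',s['wrist_force'].round(2),'T',s['ft_torque'].round(3),'tcp',s['tcp_pos'].round(5),'yaw',np.degrees(np.arctan2(M[1,1],M[0,1])).round(2),'grip',s['grip_force'].round(1),round(s['clock'],2))
                                                                                                                                                            ^^^^^^^^^^^^^^^^^^^^^
AttributeError: 'float' object has no attribute 'round'
Traceback (most recent call last):
  File "s.py", line 3, in <module>
    print('F',s['wrist_force'].round(2),'T',s['ft_torque'].round(3),'tcp',s['tcp_pos'].round(5),'yaw',np.degrees(np.arctan2(M[1,1],M[0,1])).round(2),'grip',s['grip_force'].round(1),round(s['clock'],2))
                                                                                                                                                            ^^^^^^^^^^^^^^^^^^^^^
AttributeError: 'float' object has no attribute 'round'
```

```bash
sed -i "s/s\['grip_force'\].round(1)/round(float(s['grip_force']),1)/" s.py; python3 s.py; python3 -m handwheel '{"deltas":[[-1,0,0,-0.005,0.5],[-1,0,0,-0.005,0.5],[-1,0,0,0,0]]}' >/dev/null; python3 s.py
```

```text
F [ 1.11 -0.18  1.13] T [ 0.014  0.012 -0.045] tcp [0.45523 0.132   0.19386] yaw 112.64 grip 24.5 8.1
F [0.84 1.45 0.8 ] T [ 0.013  0.013 -0.063] tcp [0.45512 0.13199 0.19417] yaw 102.72 grip 24.4 8.47
```

```bash
python3 -m handwheel '{"deltas":[[-1,0,0,-0.012,0],[-1,0,0,-0.013,0],[-1,0,0,0,0]]}' >/dev/null; python3 s.py;  python3 -m handwheel '{"deltas":[[-1,0,0,0.025,0],[-1,0,0,0,0]]}' >/dev/null; python3 s.py
```

```text
F [ 1.58  0.85 -7.29] T [ 0.072 -0.467  0.044] tcp [0.45502 0.132   0.19463] yaw 102.62 grip 23.4 8.85
F [ 0.3  -0.28 -1.49] T [0.083 0.007 0.007] tcp [0.45507 0.13201 0.19445] yaw 102.6 grip 24.2 9.1
```

```bash
python3 -m handwheel '{"deltas":[[-1,0,0,-0.005,0.5],[-1,0,0,-0.005,0.5],[-1,0,0,0,0]]}' >/dev/null; python3 s.py; python3 -m handwheel '{"deltas":[[-1,0,0,-0.02,0],[-1,0,0,0,0]]}' >/dev/null; python3 s.py
python3 -m handwheel '{"deltas":[[-1,0,0,0.02,0],[-1,0,0,-0.005,0.5],[-1,0,0,-0.005,0.5],[-1,0,0,0,0]]}' >/dev/null; python3 s.py; python3 -m handwheel '{"deltas":[[-1,0,0,-0.02,0],[-1,0,0,0,0]]}' >/dev/null; python3 s.py
```

```text
F [-0.77 -0.79 -1.91] T [-0.065  0.021 -0.015] tcp [0.45508 0.13198 0.19478] yaw 92.64 grip 24.1 9.47
F [ 0.79 -0.06 -7.61] T [ 0.046 -0.248  0.015] tcp [0.45503 0.13197 0.19505] yaw 92.63 grip 23.4 9.72
F [-1.1  -0.26 -3.44] T [ 0.001  0.002 -0.02 ] tcp [0.45522 0.13203 0.19529] yaw 82.65 grip 24.0 10.22
F [ 1.57  0.23 -8.13] T [ 0.145 -0.368 -0.017] tcp [0.45515 0.13202 0.19548] yaw 82.63 grip 23.2 10.47
```

```bash
python3 -m handwheel '{"deltas":[[-1,0,0,0.025,0],[-1,0,0,-0.004,0.5],[-1,0,0,-0.005,0.5],[-1,0,0,0,0]]}' >/dev/null; python3 s.py; python3 -m handwheel '{"deltas":[[-1,0,0,-0.02,0],[-1,0,0,0,0]]}' >/dev/null; python3 s.py
python3 -m handwheel '{"deltas":[[-1,0,0,0.022,0],[-1,0,0,-0.004,0.5],[-1,0,0,-0.005,0.5],[-1,0,0,0,0]]}' >/dev/null; python3 s.py; python3 -m handwheel '{"deltas":[[-1,0,0,-0.02,0],[-1,0,0,0,0]]}' >/dev/null; python3 s.py
```

```text
F [-0.4   0.23 -1.25] T [ 0.011  0.028 -0.066] tcp [0.45529 0.132   0.19558] yaw 72.66 grip 24.1 10.97
F [ 0.89 -0.76 -7.1 ] T [ 0.071 -0.357 -0.023] tcp [0.45525 0.132   0.19576] yaw 72.63 grip 23.4 11.22
F [ 0.01 -0.12 -1.09] T [0.058 0.001 0.008] tcp [0.4553  0.13205 0.19588] yaw 62.66 grip 24.2 11.72
F [ 1.25  0.41 -5.59] T [ 0.013 -0.325 -0.005] tcp [0.45526 0.13202 0.19614] yaw 62.64 grip 23.6 11.97
```

```bash
python3 -m handwheel '{"deltas":[[-1,0,0,0.021,0],[-1,0,0,-0.004,0.5],[-1,0,0,-0.005,0.5],[-1,0,0,0,0]]}' >/dev/null; python3 s.py; python3 -m handwheel '{"deltas":[[-1,0,0,-0.02,0],[-1,0,0,0,0]]}' >/dev/null; python3 s.py
python3 -m handwheel '{"deltas":[[-1,0,0,0.021,0],[-1,0,0,-0.004,0.5],[-1,0,0,-0.005,0.5],[-1,0,0,0,0]]}' >/dev/null; python3 s.py; python3 -m handwheel '{"deltas":[[-1,0,0,-0.02,0],[-1,0,0,0,0]]}' >/dev/null; python3 s.py
```

```text
F [-0.48 -0.18 -0.89] T [ 0.014  0.034 -0.012] tcp [0.45533 0.13201 0.19619] yaw 52.65 grip 24.3 12.47
F [ 0.22  0.39 -1.29] T [ 0.03   0.003 -0.013] tcp [0.45528 0.13203 0.19681] yaw 52.64 grip 24.3 12.72
F [ 0.11 -0.2  -0.97] T [-0.013  0.036 -0.021] tcp [0.45517 0.13199 0.19607] yaw 42.65 grip 24.3 13.22
F [ 0.14  0.29 -0.82] T [-0.009 -0.051  0.028] tcp [0.45525 0.132   0.19702] yaw 42.63 grip 24.3 13.47
```

The pull force has dropped to the knob's own weight, so the thread let go at about 80–90° and I lift there.

```bash
python3 -m handwheel '{"deltas":[[-1,0,0,-0.03,0],[-1,0,0,-0.05,0],[-1,0,0,0,0]]}' >/dev/null; python3 s.py; python3 -m handwheel '{"deltas":[[-1,0,0,-0.1,0],[-1,0,0,-0.1,0]]}' >/dev/null; python3 s.py
```

```text
F [-0.42 -0.83 -0.73] T [ 0.054  0.042 -0.019] tcp [0.45536 0.13202 0.2004 ] yaw 42.59 grip 24.3 13.85
F [-0.31  0.61 -1.57] T [0.023 0.014 0.017] tcp [0.45522 0.13203 0.20845] yaw 42.59 grip 24.3 14.1
```

```bash
python3 -m handwheel '{"deltas":[[-1,0,0,-0.5,0],[-1,0,0,-0.5,0],[-1,0,0,-0.5,0],[-1,0,0,-0.3,0],[-1,0,0,0,0]]}'; python3 -m handwheel '{"deltas":[[-1,-0.4,-0.38,0,0],[-1,-0.77,-0.74,0,0],[-1,-0.77,-0.74,0,0],[-1,-0.77,-0.74,0,0],[-1,-0.77,-0.74,0,0],[-1,-0.77,-0.74,0,0],[-1,-0.77,-0.74,0,0],[-1,-0.77,-0.74,0,0],[-1,-0.77,-0.74,0,0],[-1,-0.77,-0.74,0,0],[-1,-0.4,-0.38,0,0],[-1,0,0,0,0]]}'; python3 -c "
from h import *
delta(.447,-.295,.108)
c=optics.read_camera('wrist');save('w2',c['frame']);np.savez('w2',**c)
P=cloud(c);m=(P[...,2]>.01)&(P[...,2]<.024)&(P[...,1]<-.03);q=P[m];print(cv2.minAreaRect(q[:,:2].astype(np.float32)))
"
```

```text
clock: 14.72
tcp_pos: [0.4557, 0.1321, 0.281]
orientation: [0.001, 0.402, 0.916, 0.0]
wrist_force: [1.1, 0.3, -0.6]
finger_gap: 0.0134
grip_force: 24.3
clock: 16.23
tcp_pos: [0.4456, -0.2973, 0.2792]
orientation: [-0.001, 0.403, 0.915, 0.0]
wrist_force: [0.4, 0.4, -1.9]
finger_gap: 0.0135
grip_force: 24.3
shift units [0.012 0.066 4.28 ] yaw y now 42.47 j6 0.091 tcp [ 0.4456 -0.2973  0.2792]
((0.5818703174591064, -0.23323218524456024), (0.4857541620731354, 0.38352352380752563), 15.102389335632324)
```

View pics/w2.png

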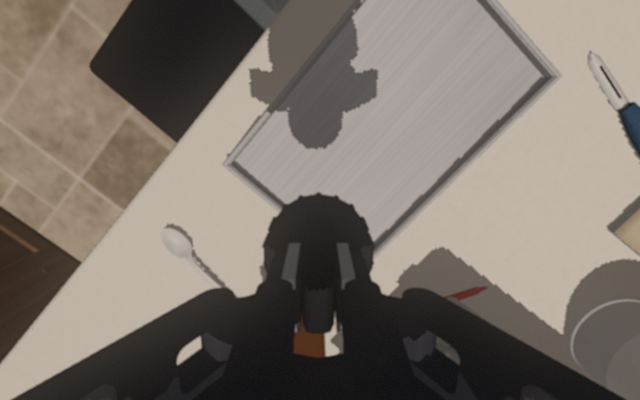

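The view shows the knob held between the fingers, tray corners at (228,163) and (560,75), the teaspoon at (185,245), and an orange mug behind at (315,338). I check mug clearance and the tray corners.

```bash
python3 -c "
from h import *
c=dict(np.load('w2.npz'));print(onplane(c,np.array([228,560]),np.array([163,75]),.016).round(3))
c=dict(np.load('scene.npz'));P=cloud(c);f=c['frame'].astype(int)
m=(f[...,0]>120)&(f[...,1]<90)&(f[...,2]<60);m[:115]=0;m[165:]=0;m[:,:365]=0;m[:,410:]=0
q=P[m];print(len(q),q.min(0).round(3),q.max(0).round(3))
c=dict(np.load('w2.npz'));P=cloud(c);print('spoon',P[240,178].round(3),P[278,218].round(3))
delta(.447,-.285,.108)
"
```

```text
[[ 0.366 -0.346  0.016]
 [ 0.546 -0.069  0.016]]
88 [ 0.486 -0.503  0.014] [ 0.59  -0.418  0.102]
spoon [ 0.378 -0.458  0.001] [ 0.441 -0.467 -0.002]
shift units [0.174 0.215 4.285] yaw y now 42.54 j6 0.091 tcp [ 0.4456 -0.2962  0.2794]
```

```bash
python3 -m handwheel '{"deltas":[[-1,0.07,0.3,0.5,0],[-1,0,0,0.8,0],[-1,0,0,0.9,0],[-1,0,0,0.9,0],[-1,0,0,0.7,0],[-1,0,0,0.3,0],[-1,0,0,0.1,0],[-1,0,0,0,0]]}'>/dev/null; python3 s.py; python3 -m handwheel '{"deltas":[[-1,0,0,0.04,0],[-1,0,0,0.04,0],[-1,0,0,0,0]]}'>/dev/null; python3 s.py
```

```text
F [ 0.48  0.14 -0.5 ] T [ 0.012  0.045 -0.015] tcp [ 0.45336 -0.28629  0.11296] yaw 42.62 grip 24.3 17.27
F [ 0.59 -0.22 -0.42] T [0.006 0.02  0.029] tcp [ 0.45288 -0.28642  0.10919] yaw 42.58 grip 24.3 17.65
```

```bash
python3 -m handwheel '{"deltas":[[-1,0,0,0.04,0],[-1,0,0,0.03,0],[-1,0,0,0,0]]}'>/dev/null; python3 s.py; python3 -m handwheel '{"deltas":[[-1,0,0,0.03,0],[-1,0,0,0,0]]}'>/dev/null; python3 s.py
```

```text
F [-0.56  0.06 -0.74] T [-0.009  0.014  0.005] tcp [ 0.45273 -0.28623  0.10598] yaw 42.58 grip 24.3 18.02
F [-0.25  0.52 -0.98] T [ 0.012 -0.006 -0.005] tcp [ 0.4528  -0.2863   0.10488] yaw 42.58 grip 24.3 18.27
```

```bash
python3 -m handwheel '{"deltas":[[-1,0,0,0.025,0],[-1,0,0,0.025,0],[-1,0,0,0,0]]}'>/dev/null; python3 s.py
```

```text
F [0.4  0.24 0.42] T [-0.001  0.05  -0.064] tcp [ 0.45288 -0.28635  0.10306] yaw 42.58 grip 24.5 18.65
```

```bash
python3 -m handwheel '{"deltas":[[0,0,0,0,0],[1,0,0,0,0],[1,0,0,0,0],[1,0,0,0,0],[1,0,0,-0.4,0],[1,0,0,-0.8,0],[1,0,0,-0.9,0],[1,0,0,-0.9,0],[1,0,0,-0.8,0],[1,0,0,-0.2,0]]}'; python3 -m handwheel '{"deltas":[[1,0.6,0.61,0,0],[1,0.8,0.81,0,0],[1,0.8,0.81,0,0],[1,0.8,0.81,0,0],[1,0.8,0.81,0,0],[1,0.8,0.81,0,0],[1,0.8,0.81,0,0],[1,0.8,0.81,0,0],[1,0.6,0.61,0,0],[1,0.2,0.2,0,0],[1,0,0,0,0],[1,0,0,0,0]]}'
cat > m2.py <<'E'
from h import *
c=optics.read_camera("wrist");save("w3",c["frame"]);P=cloud(c)
d=np.hypot(P[...,0]-.455,P[...,1]-.132)
for lo,hi,R0 in[(.070,.086,.065),(.088,.1,.04),(.104,.118,.03)]:
    q=P[(P[...,2]>lo)&(P[...,2]<hi)&(c["depth"]>0)&(d<R0)]
    print(lo,len(q),cv2.minEnclosingCircle(q[:,:2].astype(np.float32)) if len(q) else 0,np.median(q[:,2]) if len(q) else 0)
delta(.4552,.1322,.15)
E
python3 m2.py
```

```text
clock: 19.9
tcp_pos: [0.4537, -0.287, 0.2664]
orientation: [0.003, 0.402, 0.916, -0.001]
wrist_force: [-0.4, -0.1, -0.4]
finger_gap: 0.0853
grip_force: 0.0
clock: 21.4
tcp_pos: [0.4721, 0.1109, 0.2628]
orientation: [-0.0, 0.403, 0.915, -0.0]
wrist_force: [0.1, -0.1, 0.7]
finger_gap: 0.0854
grip_force: 0.0
0.07 9704 ((0.45549097657203674, 0.13273905217647552), 0.05235700309276581) 0.07760101064379918
0.088 2747 ((0.45559364557266235, 0.1326465904712677), 0.029319610446691513) 0.09349292028763032
0.104 936 ((0.455843448638916, 0.13272416591644287), 0.017040111124515533) 0.10842180222857792
shift units [0.683 0.051 2.821] yaw y now 42.5 j6 0.894 tcp [0.4722 0.1107 0.2628]
```

View pics/w3.png

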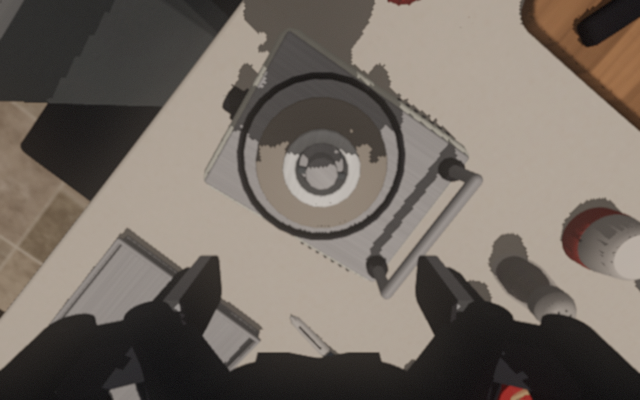

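The wheel is on the spindle, hub at (322,170), and the blade rest at (425,230) is clear of the fingers. I descend over the hub.

```bash
python3 -m handwheel '{"deltas":[[1,0.34,0.03,0,0],[1,0.34,0.03,0.4,0],[1,0,0,0.6,0],[1,0,0,0.7,0],[1,0,0,0.5,0],[1,0,0,0.3,0],[1,0,0,0,0],[1,0,0,0,0]]}'; python3 -c "
from h import *
delta(.4554,.1323,.148)"
```

```text
clock: 22.45
tcp_pos: [0.456, 0.1335, 0.1637]
orientation: [0.001, 0.402, 0.916, 0.0]
wrist_force: [-0.6, 0.7, 0.3]
finger_gap: 0.0852
grip_force: 0.0
shift units [-0.011 -0.031  0.393] yaw y now 42.58 j6 0.943 tcp [0.456  0.1335 0.1637]
```

```bash
python3 -m handwheel '{"deltas":[[1,0,-0.03,0.2,0],[1,0,0,0.15,0],[1,0,0,0.04,0],[1,0,0,0,0]]}' 40 >/dev/null; python3 s.py;  python3 -m handwheel '{"deltas":[[0,0,0,0,0],[-1,0,0,0,0],[-1,0,0,0,0],[-1,0,0,0,0],[-1,0,0,0,0],[-1,0,0,0,0]]}' 40; python3 s.py
```

```text
F [ 0.34  0.15 -0.02] T [-0.069 -0.009 -0.002] tcp [0.45453 0.13258 0.14716] yaw 42.59 grip 0.0 22.95
clock: 23.7
tcp_pos: [0.4548, 0.1326, 0.1475]
orientation: [0.0, 0.402, 0.916, 0.0]
wrist_force: [0.0, -0.3, 2.5]
finger_gap: 0.0565
grip_force: 46.2
F [ 0.01 -0.35  2.5 ] T [-0.004 -0.082 -0.01 ] tcp [0.45483 0.13261 0.14746] yaw 42.59 grip 46.2 23.7
```

```bash
python3 -m handwheel '{"deltas":[[-1,0,0,-0.05,0],[-1,0,0,-0.1,0],[-1,0,0,-0.1,0],[-1,0,0,0,0]]}' 60 >/dev/null; python3 s.py;  python3 -m handwheel '{"deltas":[[-1,0,0,-0.15,0],[-1,0,0,-0.2,0],[-1,0,0,-0.2,0],[-1,0,0,0,0]]}' >/dev/null; python3 s.py
```

```text
F [-0.8   0.5  -2.91] T [ 0.029 -0.032  0.017] tcp [0.45467 0.13261 0.1575 ] yaw 42.59 grip 64.9 24.2
F [ 0.08 -0.18 -2.15] T [ 0.005 -0.017 -0.008] tcp [0.45531 0.13269 0.18035] yaw 42.59 grip 65.0 24.7
```

```bash
python3 -m handwheel '{"deltas":[[-1,0,0,-0.4,0],[-1,0,0,-0.6,0],[-1,0,0,-0.6,0],[-1,0,0,-0.5,0],[-1,0,0,-0.2,0],[-1,0,0,0,0]]}' >/dev/null; python3 s.py;  python3 -m handwheel '{"deltas":[[-1,-0.3,-0.31,0,0],[-1,-0.6,-0.61,0,0],[-1,-0.6,-0.61,0,0],[-1,-0.6,-0.61,0,0],[-1,-0.6,-0.61,0,0],[-1,-0.6,-0.63,0,0],[-1,-0.6,-0.63,0,0],[-1,-0.4,-0.4,0,0],[-1,-0.3,-0.3,0,0],[-1,0,0,0,0]]}' >/dev/null; python3 s.py; python3 -c "
from h import *
delta(.452,-.142,.105)
c=optics.read_camera('scene');save('sc2',c['frame'][130:290,260:480].repeat(3,0).repeat(3,1))
c=optics.read_camera('wrist');P=cloud(c)
"
```

```text
F [-0.07  0.03 -2.31] T [-0.031  0.059 -0.008] tcp [0.45479 0.13262 0.27138] yaw 42.59 grip 67.3 25.45
F [-0.5  -0.07 -3.53] T [ 0.032 -0.013 -0.041] tcp [ 0.44002 -0.13146  0.27078] yaw 42.46 grip 67.8 26.7
shift units [-0.4    0.045  4.144] yaw y now 42.46 j6 0.364 tcp [ 0.44   -0.1315  0.2708]
```

View pics/sc2.png

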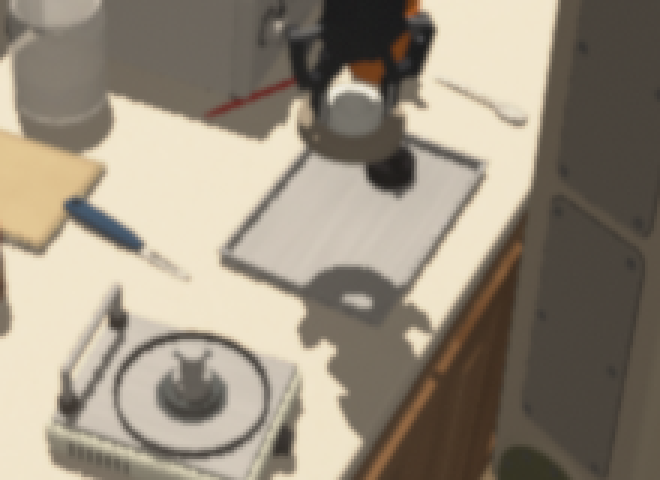

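The wheel is gripped and hangs level, the spindle is bare at (190,380), and the knob stands in the tray at (390,165). I lower the wheel at the free end of the tray.

```bash
python3 -m handwheel '{"deltas":[[-1,-0.2,0.02,0.2,0],[-1,-0.2,0.02,0.6,0],[-1,0,0,0.8,0],[-1,0,0,0.8,0],[-1,0,0,0.7,0],[-1,0,0,0.5,0],[-1,0,0,0.3,0],[-1,0,0,0.2,0],[-1,0,0,0.1,0],[-1,0,0,0,0]]}' >/dev/null; python3 s.py;  python3 -m handwheel '{"deltas":[[-1,0,0,0.04,0],[-1,0,0,0.03,0],[-1,0,0,0,0]]}' >/dev/null; python3 s.py
```

```text
F [ 1.3   0.46 -2.36] T [ 0.058 -0.045  0.005] tcp [ 0.45271 -0.14115  0.10359] yaw 42.59 grip 65.4 28.05
F [-0.41 -0.1  -3.16] T [-0.014 -0.01  -0.035] tcp [ 0.45248 -0.14111  0.10069] yaw 42.58 grip 67.8 28.43
```

```bash
python3 -m handwheel '{"deltas":[[-1,0,0,0.05,0],[-1,0,0,0.05,0],[-1,0,0,0.05,0],[-1,0,0,0,0]]}' >/dev/null; python3 s.py;  python3 -m handwheel '{"deltas":[[-1,0,0,0.04,0],[-1,0,0,0.03,0],[-1,0,0,0,0]]}' >/dev/null; python3 s.py
```

```text
F [ 0.54  0.58 -2.23] T [0.05  0.039 0.008] tcp [ 0.45229 -0.141    0.09433] yaw 42.58 grip 67.7 28.93
F [ 0.2   0.21 -2.91] T [-0.008 -0.023  0.008] tcp [ 0.45238 -0.14099  0.09166] yaw 42.59 grip 65.4 29.3
```

```bash
python3 -m handwheel '{"deltas":[[-1,0,0,0.025,0],[-1,0,0,0.02,0],[-1,0,0,0,0]]}' >/dev/null; python3 s.py
```

```text
F [-1.74  1.15  5.21] T [ 0.17   0.473 -0.023] tcp [ 0.45254 -0.14113  0.09066] yaw 42.59 grip 67.4 29.68
```

Contact with the tray floor. I release, rise, and check.

```bash
python3 -m handwheel '{"deltas":[[-0.2,0,0,0,0],[0.4,0,0,0,0],[1,0,0,0,0],[1,0,0,0,0],[1,0,0,0,0],[1,0,0,-0.3,0],[1,0,0,-0.7,0],[1,0,0,-0.9,0],[1,0,0,-0.9,0],[1,0,0,-0.9,0],[1,0,0,-0.5,0],[1,0,0,0,0]]}'
python3 - <<'E'
from h import *
c=optics.read_camera("scene");P=cloud(c);f=c["frame"]
save("fin",f[130:290,260:480].repeat(3,0).repeat(3,1))
c=optics.read_camera("wrist");P=cloud(c);d=np.hypot(P[...,0]-.452,P[...,1]+.142)
q=P[(d<.051)&(d>.032)&(c["depth"]>0)&(P[...,2]<.03)&(P[...,2]>.013)]
A=np.c_[q[:,:2],np.ones(len(q))];s=np.linalg.lstsq(A,q[:,2],rcond=None)[0];print("tilt",s[:2],np.median(q[:,2]),cv2.minEnclosingCircle(P[(d<.065)&(P[...,2]>.019)&(c['depth']>0)][:,:2].astype(np.float32)))
E
```

```text
clock: 31.18
tcp_pos: [0.4534, -0.1415, 0.2602]
orientation: [0.002, 0.402, 0.916, -0.0]
wrist_force: [-0.3, -0.3, -0.4]
finger_gap: 0.0854
grip_force: 0.0
tilt [ 0.00156405 -0.00021289] 0.01994550951733992 ((0.45214760303497314, -0.14214155077934265), 0.06507439911365509)
```

View pics/fin.png

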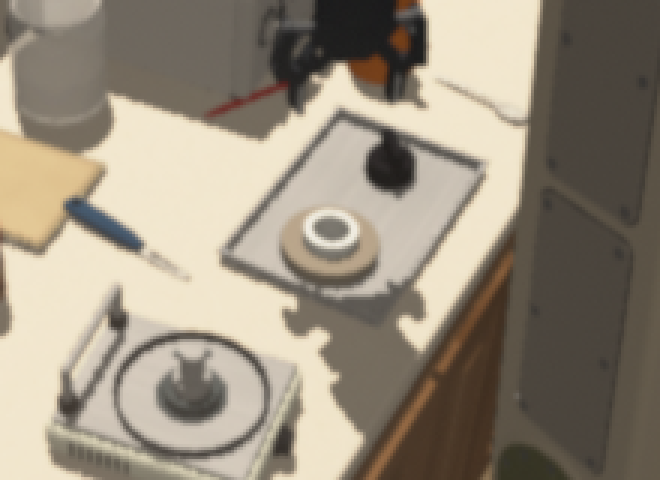

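The wheel lies flat with its hub up at (330,245), inside the tray walls, and the knob stands at (390,165). The gripper is clear.

```bash
python3 -c "
from workcell import hand_in; print(hand_in())"
```

```text
the job is handed in; nothing more can be done
None
```

The job is handed in with no verdict returned: the knob let go after about 80–90° clockwise under light pulls, and it and the wheel (flat, hub up, about 0.14 m apart) are in the tray at about 31 s of 72 s.

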